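# Space a mosaic tile in its jig and hold it pressed flush

## Task

In the wooden tile jig, slide the aluminium fence by its black grip until its front edge is level with the red lines, then take the thin orange spacer from the rack and stand it right down in the gap beside the loose white tile, only on the side where the gap is wide enough, and let go of it. Then press the white tile down on its springy bed until it is fully flush with the blue border tiles, and finish while still holding it down. Leave everything else on the table where it is.

Things in the scene. Friction and masses are not known exactly. Their poses are not given: they have to be found in the camera images.
- jig: Fixed wooden jig. Origin: its underside, on the table, below the centre of its well. Base plate 5 mm thick, x -46 to 130 mm, y -77 to 77 mm. Front lip (x -46 to -36) and side cheeks (|y| 71 to 77), tops at z = 22 mm. A red line wraps each cheek at x = 35 mm. In the well, in a row along y: a blue border tile, the loose white tile on a sprung bed, the other blue border tile.
- fence (a joint): Travel (m) of the aluminium fence towards the well, along the jig's -x: 0 = wide open, 0.050 = its front edge (facing the well) is level with the red lines, 0.060 = end of track. Front edge at jig x = 85 mm minus this travel. Stays where it is left; about 2 N of friction. Starts between 0 and 0.025.
- fence_grip (a point): Middle of the part to hold of the fence's black upright grip: 20 mm (jig x) by 28 mm (jig y), rising from the fence's top at z = 22 mm to z = 66 mm above the table. This point is at z = 50 mm, 15 mm behind the fence's front edge. The fence bar is 30 mm (x) by 140 mm (y). Axes as the jig's.
- tile_top (a point): Centre of the top of the loose white tile (green diamond), 64 x 64 x 10 mm, 90 g; axes about as the jig's. It starts 27 mm above the table, 5 mm proud of the border tiles; pressed flush it is at 22 mm. It gives from about 5 N, meets a hard stop after 5 mm at about 10 N and springs up when let go. The bed (52 x 48 mm) is under its middle: press there.
- bed (a joint): How far the sprung bed under the white tile is pressed down, m: 0 = up, 0.005 = right down (tile flush).
- border_slim: The narrower blue border tile, fixed in the jig: 64 mm (jig x) by 16 mm (jig y) by 17 mm high. Origin: centre of its underside, 5 mm above the table. The gap between it and the white tile is 10 to 13 mm wide and is the one that takes the spacer. Which side of the white tile it is on varies. Axes as the jig's.
- border_broad: The broader blue border tile, fixed in the jig: 64 mm (jig x) by 34 mm (jig y) by 17 mm high. Origin: centre of its underside, 5 mm above the table. The gap between it and the white tile is only 1 to 4 mm: too tight. Axes as the jig's.
- spacer_grip (a point): Middle of the stem, the part to hold, of the orange plastic spacer, 47 mm above its foot. The spacer is an upright plate 8 mm thick (its y), 70 mm tall (z): below, a blade 46 mm long (x) and 24 mm high; above, a stem 24 mm long and 46 mm high. About 30 g. It starts upright in a rack slot, foot 4 mm above the table.
- spacer_foot (a point): Centre of the underside of the orange spacer's blade; axes as for its stem, z up the stem. Right down in the jig's gap it stands on the base plate, 5 mm above the table.
- rack: Fixed white rack, 62 (x) x 84 (y) x 22 mm high, with two slots along x: at y = -25 mm (10 mm wide) the orange spacer, at y = +25 mm (20 mm wide) a thick grey one. Slot floors are 4 mm above the table. Origin: centre of its underside.
- thick_spacer_grip (a point): Bystander: centre of the stem (47 mm above its foot) of the grey spacer, 18 mm thick, 70 mm tall, in the rack. Too thick for any gap; leave it.
- tea_bottle: Bystander: amber bottle, 66 mm in diameter, 200 mm tall. Origin: centre of its underside.
- bowl: Bystander: white bowl, 180 mm across, 75 mm high. Origin: centre of its underside.
- tub: Bystander: clear plastic tub with a blue lid, 130 x 110 x 80 mm. Origin: centre of its underside.
- tile_stack: Bystander: stack of three spare tiles, 64 x 64 x 30 mm. Origin: centre of its underside.
- brush: Bystander: brush lying on the table. Origin: under its middle.
Mind the look-alikes: they are no part of the job. Of the things that look like the part that bears tile_top, the middle-sized one is meant.

How it is judged:
By the outcome, as a careful person would: the job done as asked, in the order asked, and still so for the second after the job is handed in, while the arm keeps its last pose, push and grip.
It also fails if it takes over 61 s, if anything falls off the work surface, if the arm or the gripper's body presses on something with over 40 N, if the wrist force passes 120 N, or if a joint passes its speed limit or range.

## Robot

A 6-joint arm with a two-finger parallel gripper is mounted at the origin on the work surface. World frame = base frame: x ahead of the robot, y to its left, z up, the work surface at z = 0. Lengths are in m, angles in rad, forces in N, time in s.
With the tool pointing down it reaches from about 0.275 to 0.725 m from the base axis. Payload 5.6 kg.
Tool frame: the origin (TCP) lies midway between the tips of the shut fingers; the grasp point (between the pads) lies 19 mm behind it; z points along the fingers, y is the direction in which the jaws open and shut (so a half turn about z gives the same grasp; the last joint's range is limited). The gripper opens to 85 mm and grips with 20 to 120 N. Pads are 22 mm wide; open, the fingers measure 114 mm over their backs; the gripper's body (76 mm by 85 mm) begins 54 mm behind the grasp point. The pads swing forward as they close: fully open they stand 13 mm farther back than shut.
Start: joints at [-0.817, 0.255, 0.108, 0, -1.424, -0.285], TCP at [0.249, -0.491, 0.231] pointing down, gripper open.
Joint ranges: [-2.95, 2.95], [-1.21, 1.97], [-1.09, 1.5], [-2.87, 1.71], [-2.94, -0.07], [-3.05, 3.05]. Speed limits (rad/s): [2.57, 2.57, 3.14, 3.14, 3.14, 3.14].

## Interface

Orientations are given as a rotation vector (axis times angle).
In Python, from cell import bot gives the robot as it stands.
- The arm moves only by the tool jog_arm, never from a script. Its argument "deltas" is a list of rows, each a list of 7 numbers: the shift along the tool's x, y, z in mm, then the turn, a rotation vector about the tool's x, y, z in rad, then the finger opening in mm, from 0 to 85.4. In form: [[tx, ty, tz, wx, wy, wz, jaw], ...]. A call has 1 to 5 rows; each row is the pose to reach, as a shift and turn from the pose commanded when the call began, along the tool's axes at that moment; what a row does not reach only later rows make up. A row lasts 1/10 s, in which the tool goes at most 50 mm and 8.59 degrees, less where a joint would pass 70% of its speed; a pose out of reach is approached as far as the arm can. A call with a gripper value outside its range is refused whole. The fingers move at their own pace and stop on an object; the grip force is fixed at half the most. Time passes only in rows, so rows that repeat a pose let the fingers close. It gives the time, the measured TCP pose, the force and the opening at its end, in the units of the state.
- bot.sense(): the state, without advancing time (a new reading comes with each control period).
- bot.camera(name): name is "scene" or "top" or "wrist"; returns (picture, depth): 384x512x3 uint8, blue, green, red; 384x512 float32, m along the optical axis (not along the pixel's ray), 0 where there is no reading.
- bot.camera_params(name): a dict with "fovy" (degrees; the focal length in pixels is half the picture's height over the tangent of half this angle, whatever the lens; pixels are square), "cx", "cy" (the principal point, pixels), "k1" (the pictures are not rectified: a ray, as slopes to the right and down, at radius r is drawn at 1 + k1 r^2 times it, then the intrinsics apply), "R" (3x3) and "t" (3): a world point X has camera coordinates R X + t; the wrist camera has in their place "tool_from_camera" (4x4, takes a point from camera to tool coordinates, whose origin is the TCP and whose axes are the flange's). Camera axes: x right, y down, z forward; pixel columns grow to the right and rows downward; lengths in m; the calibration is good to about 2 mm. A picture is of the moment at which its call begins: read the wrist's pose just before it. camera_params takes no time and is no camera call.
- bot.finish_job(): hands the job in, once; it reports no verdict.
The state is a dict: "t": time; "joints": joint angles; "dq": joint speeds; "tau": joint torques, N m; "ee_pos": TCP position; "tcp_rot": TCP orientation; "contact_force": force on the tool from outside, world axes, zero at the start; "torque": the same for the moment, N m; "opening": opening from 0.0 (shut) to 1.0 (fully open).
Only numpy, scipy, OpenCV 4.12 (cv2) and the standard library are available. Lean on these libraries where they do the work, as an engineer would, in place of code of your own. Each camera call takes 0.05 s, during which the arm holds its last target.

## Working session

There is one attempt and no reset: what is moved stays moved. The work goes in short steps, Python scripts to look and compute and a tool call to move; the robot and the scene stay as the last step left them, time stands still between calls to the robot, and variables do not carry over. Pictures are saved under pics/ and viewed, and the job is handed in when it is done.

Besides the shell and the picture viewer there is one more tool, called by a JSON object that holds its "name" and its "arguments". jog_arm: Moves the arm, as the interface text tells. Its arguments: {"type":"object","properties":{"deltas":{"type":"array","items":{"type":"array","items":{"type":"number"}}}},"required":["deltas"]}

```bash
ls; mkdir -p pics; python3 - <<'E'
from cell import bot
import cv2,numpy as np
print(bot.sense())
for n in ("scene","top"):
    im,d=bot.camera(n); cv2.imwrite(f"pics/{n}0.png",im); np.save(f"pics/{n}0.npy",d); cv2.imwrite(f"pics/{n}0.png",im)
for n in ("scene","top","wrist"): print(n,bot.camera_params(n))
E
```

```text
pics
{'t': 0.0, 'joints': array([-8.17397012e-01,  2.55751621e-01,  1.07009008e-01, -4.86359705e-04,
       -1.42395833e+00, -2.84627201e-01]), 'dq': array([ 9.31661884e-05, -7.34633997e-04,  5.50011729e-04, -6.56197592e-04,
       -1.79846421e-03,  1.06639198e-04]), 'tau': array([-1.26336126e-04, -3.86623442e+01,  2.37944180e+01,  5.36519453e+00,
       -5.97070335e-03, -6.74319907e-07]), 'ee_pos': array([ 0.24831633, -0.49017515,  0.23039339]), 'tcp_rot': array([ 7.29389799e-01, -3.05520457e+00, -2.97208858e-03]), 'contact_force': array([ 0.17301864, -0.25618972, -0.56124375]), 'torque': array([ 0.02717517, -0.01352638,  0.00755333]), 'opening': 0.9968097564631276}
scene {'fovy': 45.09781881278725, 'cx': 256.1995314671866, 'cy': 188.68775598012735, 'k1': -0.03395384637248501, 'R': array([[ 0.71547633,  0.69849693, -0.01398797],
       [ 0.528558  , -0.55428225, -0.64296005],
       [-0.45685891,  0.45262925, -0.76577197]]), 't': array([-0.34798618, -0.22412738,  1.68808474])}
top {'fovy': 57.059786619898304, 'cx': 252.24304269454575, 'cy': 191.80532284987157, 'k1': -0.0641892194967687, 'R': array([[ 0.00729487, -0.99996587, -0.00387867],
       [-0.9859176 , -0.00654423, -0.16710371],
       [ 0.16707263,  0.00504305, -0.98593169]]), 't': array([-0.01525515,  0.49431991,  0.87860118])}
wrist {'fovy': 67.25585154880466, 'cx': 253.51911387791628, 'cy': 188.64893288761448, 'k1': -0.01314616084491604, 'tool_from_camera': array([[ 1.28636261e-03, -9.50450130e-01, -3.10874405e-01,
         8.02942871e-02],
       [ 9.99999137e-01,  1.30562084e-03,  1.46149068e-04,
         3.38274252e-04],
       [ 2.66976700e-04, -3.10874324e-01,  9.50450989e-01,
        -1.41959943e-01],
       [ 0.00000000e+00,  0.00000000e+00,  0.00000000e+00,
         1.00000000e+00]])}
```

View pics/scene0.png

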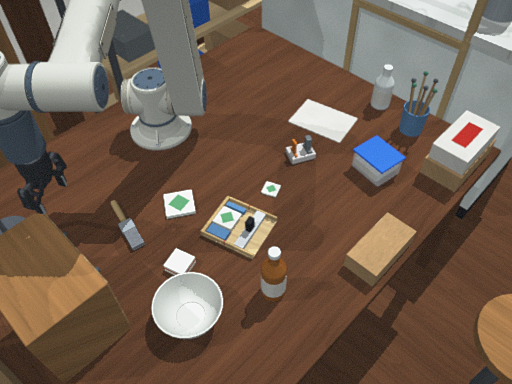

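View pics/top0.png

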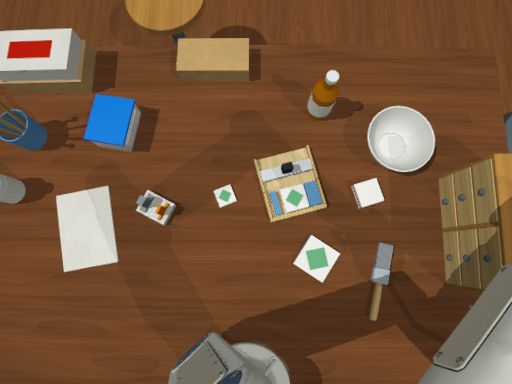

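Three green-diamond tiles show in the top view: a small one at (225,195), one in the jig at (294,198) and a large one at (317,258). The one meant is in the jig, between the blue borders, and middle-sized. I'll enlarge to confirm.

```bash
python3 - <<'E'
import cv2,numpy as np
im=cv2.imread("pics/top0.png")
a=cv2.resize(im[140:230,245:335],(540,540),interpolation=cv2.INTER_CUBIC)
b=cv2.resize(im[180:235,125:185],(256,235),interpolation=cv2.INTER_CUBIC)
o=np.zeros((540,800,3),np.uint8);o[:,:540]=a;o[:235,540:796]=b
s=cv2.imread("pics/scene0.png")
c=cv2.resize(s[125:175,275:325],(256,256),interpolation=cv2.INTER_CUBIC);o[250:506,540:796]=c
cv2.imwrite("pics/crop0.png",o)
E
```

```text
(no output)
```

View pics/crop0.png

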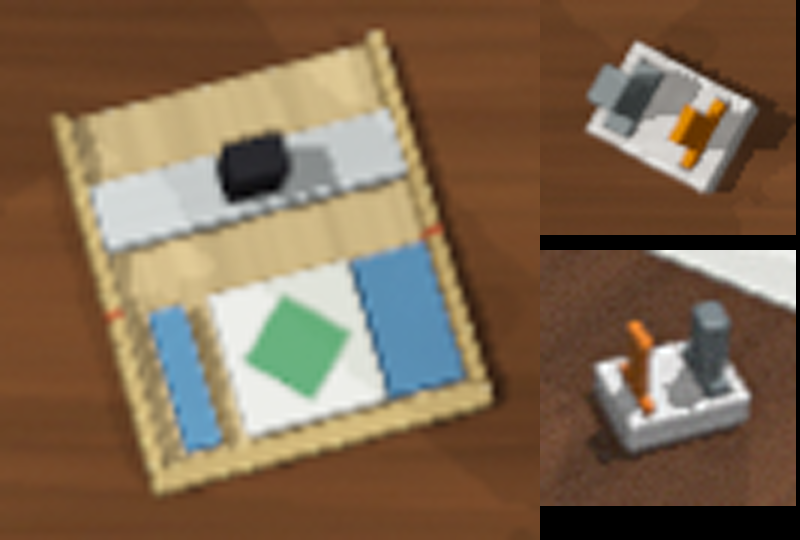

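The crop confirms it. The jig tile with its diamond at (294,198) sits between the slim blue border at (276,203), image-left, with the wide gap beside it, and the broad one at (313,193). The orange spacer is at about (163,210) in the rack, with the grey one beside it at about (145,200). Next come rough coordinates.

```bash
cat > h.py <<'E'
import numpy as np,cv2
from scipy.spatial.transform import Rotation as Rn
from cell import bot
def cam(name,s=None):
    p=bot.camera_params(name)
    if name=="wrist":
        T=np.eye(4);T[:3,:3]=Rn.from_rotvec(s["tcp_rot"]).as_matrix();T[:3,3]=s["ee_pos"]
        W=T@p["tool_from_camera"]; R=W[:3,:3]; c=W[:3,3]
    else: R=np.array(p["R"]).T; c=-R@p["t"]
    f=192/np.tan(np.radians(p["fovy"]/2))
    K=np.array([[f,0,p["cx"]],[0,f,p["cy"]],[0,0,1]]);return dict(K=K,k1=p["k1"],R=R,c=c)
def pix2plane(C,uv,z):
    uv=np.array(uv,float).reshape(-1,1,2)
    n=cv2.undistortPoints(uv,C["K"],np.array([C["k1"],0,0,0.])).reshape(-1,2)
    d=np.c_[n,np.ones(len(n))]@C["R"].T
    s=(z-C["c"][2])/d[:,2]; return C["c"]+d*s[:,None]
def proj(C,X):
    q=(np.atleast_2d(X)-C["c"])@C["R"]; n=q[:,:2]/q[:,2:]
    r=(n**2).sum(1,keepdims=True); n=n*(1+C["k1"]*r); return n@C["K"][:2,:2].T+C["K"][:2,2]
def rel(s,P):  # world points -> mm along the current tool axes
    return 1000*(np.atleast_2d(P)-s["ee_pos"])@Rn.from_rotvec(s["tcp_rot"]).as_matrix()
E
python3 - <<'E'
from h import *
C=cam("top")
for n,uv,z in [("slim",(275.8,203),.022),("broad",(313.3,193.3),.022),("tile",(294.5,197.8),.027),("grip",(287.5,167.5),.066),("redL",(264.2,192.3),.022),("redR",(317,178.5),.022),("spacer",(162,208),.05)]:
    print(n,pix2plane(C,uv,z)[0].round(4))
s=bot.sense();print(Rn.from_rotvec(s["tcp_rot"]).as_matrix().round(3))
E
```

```text
slim [ 0.4681 -0.0743  0.022 ]
broad [ 0.4948 -0.1743  0.022 ]
tile [ 0.4816 -0.1234  0.027 ]
grip [ 0.5541 -0.102   0.066 ]
redL [ 0.4966 -0.0435  0.022 ]
redR [ 0.5351 -0.1852  0.022 ]
spacer [0.4491 0.2202 0.05  ]
[[-0.892 -0.452 -0.001]
 [-0.452  0.892  0.002]
 [ 0.     0.002 -1.   ]]
```

Jig yaw is about 15.2°, and the red lines are 147 mm apart, which fits. I'll move to a viewpoint above the jig with the tool aligned to it.

{"name": "jog_arm", "arguments": {"deltas": [[-200,108,5,0,0,0.1,85],[-200,108,5,0,0,0.2,85],[-399,216,10,0,0,0.2,85],[-399,216,10,0,0,0.2,85],[-399,216,10,0,0,0.2,85]]}}

```text
t: 0.6
ee_pos: [0.3914, -0.2833, 0.2255]
tcp_rot: [0.421, -3.113, -0.0]
contact_force: [1.4, -1.4, 1.0]
opening: 0.995
```

{"name": "jog_arm", "arguments": {"deltas": [[-155,130,0,0,0,0,85],[-155,130,0,0,0,0,85],[-155,130,0,0,0,0,85],[-155,130,0,0,0,0,85],[-155,130,0,0,0,0,85]]}}

```text
t: 1.1
ee_pos: [0.5078, -0.1145, 0.2245]
tcp_rot: [0.428, -3.111, -0.002]
contact_force: [0.1, -0.7, -0.3]
opening: 0.995
```

```bash
python3 - <<'E'
from h import *
import pickle
s=bot.sense();im,d=bot.camera("wrist");cv2.imwrite("pics/w1.png",im);np.save("pics/w1.npy",d);pickle.dump(s,open("pics/w1.pkl","wb"))
print(s["t"],s["ee_pos"],s["dq"].round(3))
E
```

```text
1.1 [ 0.50782168 -0.11447336  0.22450573] [-0.035 -0.011 -0.013  0.017 -0.021  0.029]
```

View pics/w1.png

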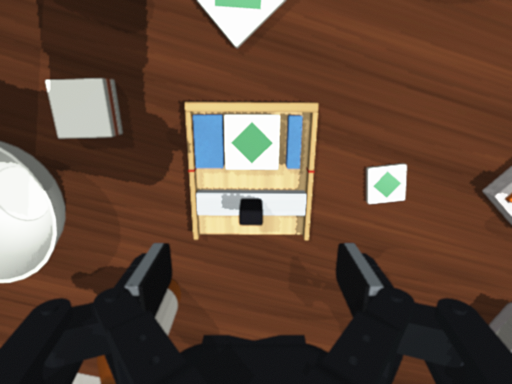

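The wrist view shows the jig upright at (185–318, 102–240), with tile (252,142), grip top (251,212), slim border (294,142), broad border (208,142) and red marks (192,171) and (312,171). Next I'll measure these.

```bash
cat > jig.py <<'E'
from h import *
def measure(im,C,roi,s):
    x0,y0,x1,y1=roi
    hsv=cv2.cvtColor(im,cv2.COLOR_BGR2HSV);m0=np.zeros(im.shape[:2],np.uint8);m0[y0:y1,x0:x1]=255
    def blobs(lo,hi,n,amin):
        m=cv2.inRange(hsv,lo,hi)&m0;k,l,st,c=cv2.connectedComponentsWithStats(m)
        idx=sorted([i for i in range(1,k) if st[i,4]>=amin],key=lambda i:-st[i,4])[:n]
        out=[]
        for i in idx:
            cn=max(cv2.findContours((l==i).astype(np.uint8),cv2.RETR_EXTERNAL,cv2.CHAIN_APPROX_NONE)[0],key=cv2.contourArea)
            out.append((c[i],st[i],cn))
        return out
    r={}
    r["green"]=blobs((40,70,60),(85,255,255),1,30)
    r["blue"]=blobs((95,90,70),(125,255,255),2,30)
    r["red"]=blobs((0,150,110),(7,255,255),2,2)
    r["black"]=blobs((0,0,0),(180,255,40),3,30)
    return r
E
python3 - <<'E'
from jig import *
import pickle
s=pickle.load(open("pics/w1.pkl","rb"));im=cv2.imread("pics/w1.png");C=cam("wrist",s)
r=measure(im,C,(183,98,322,244),s)
Z=dict(green=.027,blue=.022,red=.022,black=.066)
for k,v in r.items():
    for c,st,cn in v:
        P=pix2plane(C,c,Z[k])[0]; W=pix2plane(C,cn.reshape(-1,2),Z[k])
        rc=cv2.minAreaRect((W[:,:2]*1000).astype(np.float32))
        print(k,c.round(1),st,P.round(4),"rect",np.round(rc[0],1),np.round(rc[1],1),round(rc[2],1))
d=np.load("pics/w1.npy");print(d[212,251],d[142,252],proj(C,[0.5,-.1,.02]))
E
python3 - <<'E'
import cv2
im=cv2.imread("pics/w1.png");cv2.imwrite("pics/w1c.png",cv2.resize(im[95:245,180:325],(580,600),interpolation=cv2.INTER_CUBIC))
E
```

```text
green [251.5 142.3] [232 123  40  39 832] [ 0.4826 -0.1236  0.027 ] rect [ 482.9 -123.3] [33.3 33.6] 60.1
blue [208.3 140.7] [ 193  115   31   53 1545] [ 0.4954 -0.1735  0.022 ] rect [ 496.6 -173.2] [62.1 34.8] 15.4
blue [293.7 141.2] [286 115  16  53 707] [ 0.4683 -0.0754  0.022 ] rect [469.  -75.1] [62.  16.4] 15.3
red [310.8 171.4] [308 170   7   3  14] [ 0.4979 -0.0434  0.022 ] rect [497.4 -43.3] [2.5 7.6] 15.8
red [190.8 170.5] [188 170   7   2  13] [ 0.5369 -0.186   0.022 ] rect [ 536.9 -185.7] [1.3 7.5] 15.7
black [250.5 211.3] [240 199  22  25 527] [ 0.5515 -0.1052  0.066 ] rect [ 551.4 -105.3] [29.1 23.9] 15.7
0.3255668 0.3393973 [[266.22680685 160.38815747]]
```

View pics/w1c.png

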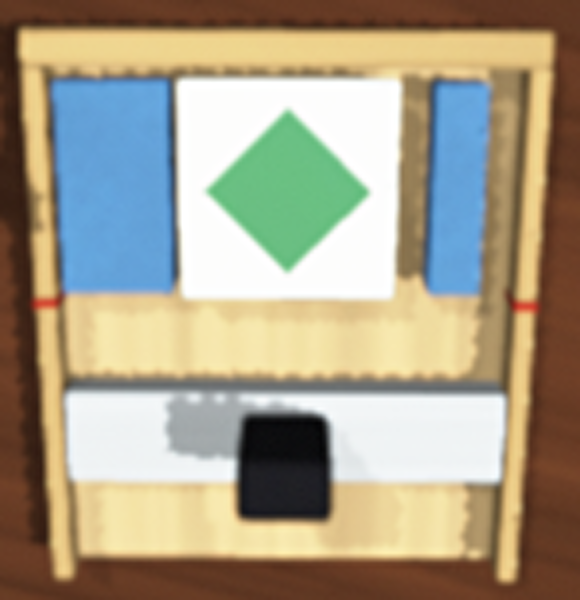

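```bash
python3 - <<'E'
from h import *
import pickle
s=pickle.load(open("pics/w1.pkl","rb"));C=cam("wrist",s)
im=cv2.imread("pics/w1.png");g=cv2.cvtColor(im,cv2.COLOR_BGR2GRAY)
print(g[205:230,251], g[186:198,215],g[186:198,285])
P=pix2plane(C,[(251.2,211.3),(251.2,225)],.066);print(P)
yaw=np.radians(15.5);X=np.array([np.cos(yaw),np.sin(yaw),0]);Y=np.array([-X[1],X[0],0])
red=pix2plane(C,[(310.8,171.4),(190.8,170.5)],.022);o=red.mean(0)-.035*X;print("o",o, np.degrees(np.arctan2(*(red[0]-red[1])[1::-1]))-90)
F=pix2plane(C,[(215,193),(285,193)],.022)
print("front x",((F-o)@X), "grip",(P-o)@X,(P-o)@Y)
t=o+X*(((F-o)@X).mean()+.015);t[2]=.031
print(t,rel(bot.sense(),t))
E
```

```text
[ 13  12  13  11  16  21  27  29  32  32  31  31  31  31  32  31  30  28
  29  70 157 219 233 231 230] [229 220 184 139 113 110 146 212 241 244 245 244] [219 213 186 148 121 109 114 174 238 244 243 244]
[[ 0.55128395 -0.10443763  0.066     ]
 [ 0.56755493 -0.09989087  0.066     ]]
o [ 0.48370828 -0.12402641  0.022     ] 15.299843503288983
front x [0.06388956 0.06351924] grip [0.07035286 0.08724713] [0.00081753 0.00085069]
[ 0.55955023 -0.10299357  0.031     ] [[-54.68173255  -1.71119854 193.62031944]]
```

{"name": "jog_arm", "arguments": {"deltas": [[-55,-1,60,0,0,0,85],[-55,-1,100,0,0,0,85],[-55,-1,150,0,0,0,60],[-55,-1,185,0,0,0,50],[-55,-1,193,0,0,0,45]]}}

```text
t: 1.65
ee_pos: [0.5538, -0.1058, 0.0268]
tcp_rot: [0.416, -3.102, -0.003]
contact_force: [-1.4, -0.2, 0.1]
opening: 0.538
```

```bash
python3 - <<'E'
from h import *
s=bot.sense();im,d=bot.camera("wrist");cv2.imwrite("pics/w2.png",im)
print(s["t"],s["ee_pos"],s["opening"],s["contact_force"])
E
```

```text
1.65 [ 0.55382388 -0.1057939   0.02675005] 0.5377784567951783 [-1.37160811 -0.20549612  0.11175268]
```

View pics/w2.png

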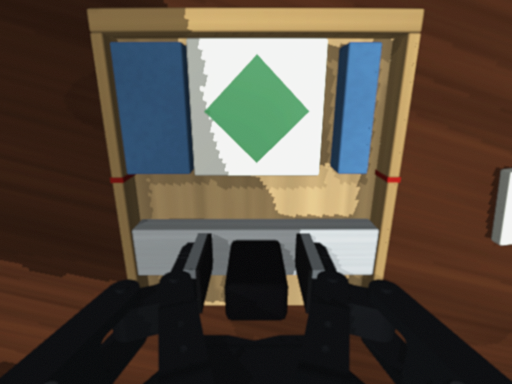

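The fingers straddle the grip at (256,280), centred. I'll settle and close.

{"name": "jog_arm", "arguments": {"deltas": [[0,0,0,0,0,0,45],[0,0,0,0,0,0,20],[0,0,0,0,0,0,20],[0,0,0,0,0,0,20],[0,0,0,0,0,0,20]]}}

```text
t: 2.2
ee_pos: [0.5609, -0.1031, 0.0365]
tcp_rot: [-0.42, 3.107, 0.003]
contact_force: [-3.7, 10.4, 8.0]
opening: 0.316
```

```bash
cat > fence.py <<'E'
from h import *
import sys
s=bot.sense();im,d=bot.camera("wrist");cv2.imwrite(f"pics/{sys.argv[1]}.png",im)
print(s["t"],s["ee_pos"],s["opening"],s["contact_force"].round(1))
C=cam("wrist",s)
hsv=cv2.cvtColor(im,cv2.COLOR_BGR2HSV)
m=cv2.inRange(hsv,(0,150,80),(7,255,255));k,l,st,c=cv2.connectedComponentsWithStats(m)
i=np.argsort(-st[1:,4])[:2]+1;uv=c[i];print(uv.round(1),st[i,4])
P=pix2plane(C,uv,.022);X=np.array([np.cos(np.radians(15.35)),np.sin(np.radians(15.35)),0]);o=P.mean(0)-.035*X
print("o",o.round(4),"red dist",np.linalg.norm(P[0]-P[1]))
g=cv2.cvtColor(im,cv2.COLOR_BGR2GRAY)
for cc in (150,165,350,365): print(cc,g[170:245,cc].tolist())
E
python3 fence.py w3
```

```text
2.2 [ 0.5608874  -0.10312174  0.03647374] 0.3156921469548927 [-3.7 10.4  8. ]
[[387.4 162. ]
 [120.6 161.6]] [78 57]
o [ 0.4838 -0.1237  0.022 ] red dist 0.14780407123413092
150 [94, 92, 93, 94, 95, 98, 98, 99, 98, 95, 95, 94, 94, 94, 94, 94, 94, 94, 94, 95, 95, 96, 95, 95, 97, 96, 97, 97, 96, 96, 95, 87, 79, 83, 88, 92, 90, 87, 88, 90, 100, 124, 138, 141, 140, 142, 144, 146, 145, 144, 142, 141, 142, 141, 141, 140, 141, 140, 139, 137, 139, 139, 141, 140, 139, 139, 139, 139, 140, 140, 139, 140, 140, 138, 139]
165 [123, 123, 124, 123, 125, 123, 123, 123, 123, 123, 124, 124, 124, 125, 123, 125, 124, 124, 123, 124, 125, 125, 124, 124, 124, 125, 125, 124, 124, 125, 121, 108, 95, 89, 89, 92, 91, 89, 88, 90, 100, 123, 138, 141, 140, 141, 143, 145, 146, 144, 142, 141, 140, 140, 140, 140, 140, 140, 139, 138, 138, 140, 140, 140, 138, 139, 138, 140, 140, 139, 139, 140, 140, 139, 139]
350 [181, 182, 182, 182, 183, 183, 183, 184, 183, 182, 179, 171, 170, 179, 186, 187, 186, 187, 185, 182, 174, 170, 163, 147, 133, 120, 114, 112, 114, 114, 113, 106, 97, 89, 88, 90, 92, 91, 89, 86, 112, 166, 208, 223, 225, 224, 222, 223, 224, 225, 226, 227, 227, 225, 222, 221, 221, 222, 221, 221, 222, 223, 223, 223, 222, 221, 220, 221, 224, 223, 220, 220, 221, 221, 219]
365 [121, 120, 120, 121, 120, 120, 120, 119, 119, 119, 119, 119, 118, 118, 117, 117, 116, 116, 115, 113, 111, 109, 108, 106, 104, 102, 101, 98, 94, 88, 85, 82, 77, 73, 76, 85, 90, 92, 88, 87, 110, 163, 206, 223, 225, 223, 222, 224, 224, 226, 227, 227, 227, 224, 221, 220, 221, 222, 222, 222, 222, 222, 223, 223, 222, 220, 221, 223, 225, 224, 222, 222, 224, 223, 221]
```

View pics/w3.png

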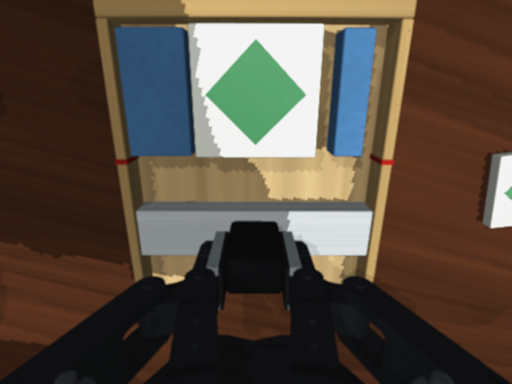

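```bash
cat > fd.py <<'E'
from h import *
import sys
# usage: redL u v redR u v, front rows
s=bot.sense();C=cam("wrist",s)
a=np.array(eval(sys.argv[1]),float);f=np.array(eval(sys.argv[2]),float)
P=pix2plane(C,a,.022);F=pix2plane(C,f,.022)
Y=(P[0]-P[1])/np.linalg.norm(P[0]-P[1]);X=np.array([Y[1],-Y[0],0])
print("to go mm",1000*(F-P[0])@X, "X in tool",rel({**s,"ee_pos":0},X/1000.)if 0 else X@Rn.from_rotvec(s["tcp_rot"]).as_matrix(),s["contact_force"].round(1),s["ee_pos"])
E
python3 fd.py "[(387.4,162),(120.6,161.6)]" "[(165,211),(350,210.8)]"
```

```text
to go mm [29.55303687 29.27703697] X in tool [-9.99978367e-01 -3.91581163e-04  6.56591614e-03] [-3.3  9.4  6.6] [ 0.56090391 -0.10310089  0.03648666]
```

{"name": "jog_arm", "arguments": {"deltas": [[8,0,0,0,0,0,20],[17,0,0,0,0,0,20],[25,0,0,0,0,0,20],[25,0,0,0,0,0,20],[25,0,0,0,0,0,20]]}}

```text
t: 2.75
ee_pos: [0.5363, -0.1098, 0.0365]
tcp_rot: [-0.42, 3.108, 0.003]
contact_force: [-5.8, 11.1, 9.0]
opening: 0.32
```

```bash
python3 fence.py w4 | cut -c1-400; python3 -c "
import cv2
im=cv2.imread('pics/w4.png');cv2.imwrite('pics/w4c.png',cv2.resize(im[100:220,80:430],(800,274),interpolation=cv2.INTER_CUBIC))"
```

```text
2.75 [ 0.53634837 -0.10983662  0.03645037] 0.3199523629688193 [-5.8 11.1  9. ]
[[380.8 204.5]
 [126.6 204.4]] [61 58]
o [ 0.4837 -0.1238  0.022 ] red dist 0.14779622047671245
150 [83, 84, 85, 84, 85, 84, 85, 85, 86, 85, 85, 85, 85, 85, 85, 85, 84, 84, 83, 84, 83, 84, 83, 84, 83, 83, 83, 82, 86, 100, 103, 96, 87, 89, 98, 101, 101, 98, 98, 100, 112, 136, 152, 155, 155, 155, 157, 160, 161, 159, 157, 156, 155, 155, 155, 155, 154, 155, 153, 153, 153, 154, 154, 154, 153, 152, 152, 154, 154, 154, 152, 153, 155, 153, 153]
165 [83, 83, 82, 83, 83, 82, 83, 83, 83, 83, 81, 82, 82, 82, 82, 83, 83, 81, 83, 83, 84, 83, 84, 83, 83, 82, 83, 80, 87, 102, 104, 87, 81, 90, 99, 101, 100, 99, 98, 98, 111, 136, 152, 155, 155, 155, 158, 160, 159, 159, 156, 154, 154, 154, 154, 154, 153, 154, 154, 153, 152, 153, 153, 152, 152, 153, 153, 154, 155, 153, 153, 154, 154, 152, 153]
350 [141, 140, 142, 142, 142, 140, 138, 138, 138, 137, 138, 138, 139, 139, 139, 140, 141, 140, 139, 139, 136, 137, 137, 137, 141, 143, 143, 141, 144, 138, 117, 98, 89, 90, 97, 100, 102, 101, 98, 96, 125, 182, 225, 236, 235, 235, 234, 234, 235, 236, 236, 237, 237, 235, 233, 232, 233, 234, 234, 233, 233, 234, 234, 234, 234, 232, 232, 234, 235, 234, 233, 233, 233, 233, 232]
365 [133, 132, 133, 133, 134, 133, 133, 133, 132, 132, 132, 131, 130, 130, 129, 129, 128, 128, 127, 125, 123, 120, 104, 81, 66, 57, 52, 61, 80, 90, 94, 92, 90, 84, 86, 95, 99, 101, 98, 95, 124, 181, 224, 236, 236, 235, 234, 234, 235, 236, 238, 237, 237, 235, 233, 233, 233, 234, 233, 233, 233, 234, 235, 234, 234, 233, 233, 234, 236, 235, 234, 234, 235, 235, 233]
```

View pics/w4c.png

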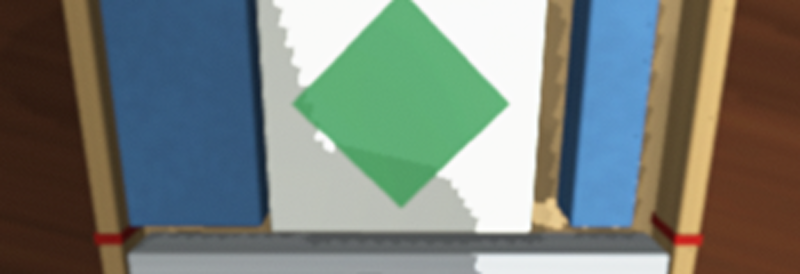

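```bash
python3 fd.py "[(381.5,204.9),(126,204.8)]" "[(165,210.9),(350,210.9)]"; python3 -c "
import cv2
im=cv2.imread('pics/w4.png');h=cv2.cvtColor(im,cv2.COLOR_BGR2HSV)
print(im[198:214,384]);print(im[198:214,122])"
```

```text
to go mm [3.8118222  3.77150497] X in tool [-9.99982908e-01  5.53942001e-04  5.82034285e-03] [-5.   8.4  8.2] [ 0.53633768 -0.1098578   0.03645181]
[[122 187 221]
 [121 187 220]
 [121 186 219]
 [110 171 210]
 [ 79 124 195]
 [ 46  66 196]
 [ 32  37 200]
 [ 30  34 202]
 [ 39  52 199]
 [ 63  96 193]
 [ 85 136 187]
 [ 89 142 178]
 [ 85 134 170]
 [ 77 122 159]
 [ 72 114 151]
 [ 64 103 140]]
[[ 53  84 106]
 [ 48  76  99]
 [ 45  71  97]
 [ 38  58  99]
 [ 26  38 108]
 [ 18  23 115]
 [ 18  22 118]
 [ 18  24 114]
 [ 18  26 102]
 [ 21  32  83]
 [ 25  38  69]
 [ 24  38  62]
 [ 23  36  60]
 [ 22  33  58]
 [ 19  32  56]
 [ 21  33  58]]
```

{"name": "jog_arm", "arguments": {"deltas": [[2,0,0,0,0,0,20],[4,0,0,0,0,0,20],[4,0,0,0,0,0,20],[4,0,0,0,0,0,20]]}}

```text
t: 3.2
ee_pos: [0.5336, -0.1106, 0.0365]
tcp_rot: [-0.42, 3.106, 0.003]
contact_force: [-1.0, 10.8, 7.1]
opening: 0.321
```

```bash
python3 fence.py w5 | cut -c1-40; python3 -c "
import cv2
im=cv2.imread('pics/w5.png');cv2.imwrite('pics/w5c.png',cv2.resize(im[150:240,80:430],(800,206),interpolation=cv2.INTER_CUBIC))
g=cv2.cvtColor(im,cv2.COLOR_BGR2GRAY)
for c in (150,165,350,365): print(g[200:222,c])
for c in (122,124,383,385): print(im[200:222,c,2].astype(int)-im[200:222,c,1])"
```

```text
3.2 [ 0.53356161 -0.11061936  0.03647633
[[380.1 209.2]
 [127.6 209. ]] [65 61]
o [ 0.4837 -0.1238  0.022 ] red dist 0.1
150 [81, 81, 82, 81, 82, 83, 83, 85, 83,
165 [83, 84, 83, 82, 82, 82, 82, 81, 81,
350 [138, 140, 141, 140, 140, 140, 139, 
365 [131, 131, 131, 131, 131, 130, 130, 
[ 83  83  81  77  80  82  86  94  97  98 112 135 151 154 154 155 156 158
 160 157 155 154]
[ 83  81  78  75  78  80  84  93  97  98 111 136 150 154 153 154 157 157
 159 155 155 153]
[139 141 138 122  97  88  96  99  97  95 122 182 224 235 235 234 233 233
 234 235 235 236]
[ 36  43  58  71  84  94 100 100  98  94 121 179 222 234 235 233 233 233
 234 235 236 236]
[23 22 22 23 22 25 45 69 76 74 67 53 33 25 23 24 24 23 24 25 25 26]
[ 24  23  23  23  24  26  43  77  99 103  96  70  38  24  23  23  23  24
  24  23  23  24]
[ 35  34  35  34  34  33  42  88 147 166 161 118  59  35  33  34  36  37
  36  37  38  37]
[ 36  35  36  36  35  38  57 109 146 152 147 123  73  45  40  42  40  39
  39  40  41  42]
```

View pics/w5c.png

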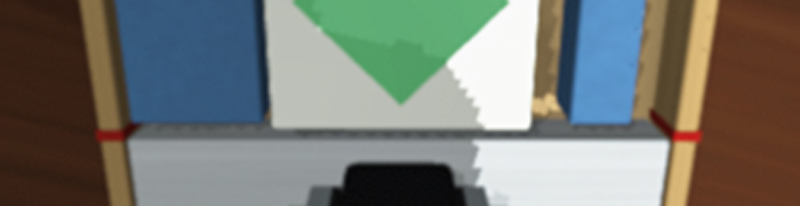

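{"name": "jog_arm", "arguments": {"deltas": [[1.0,0,0,0,0,0,20],[1.0,0,0,0,0,0,20],[1.0,0,0,0,0,0,20]]}}

```text
t: 3.55
ee_pos: [0.5328, -0.1108, 0.0365]
tcp_rot: [-0.42, 3.105, 0.003]
contact_force: [-1.3, 11.9, 5.8]
opening: 0.316
```

```bash
python3 fence.py w6 | cut -c1-40; python3 -c "
import cv2
im=cv2.imread('pics/w6.png')
g=cv2.cvtColor(im,cv2.COLOR_BGR2GRAY)
for c in (150,165,350,365): print(g[200:222,c].tolist())
for c in (122,124,383,385): print((im[200:222,c,2].astype(int)-im[200:222,c,1]).tolist())"|cut -c1-120
```

```text
3.55 [ 0.5328218  -0.11082475  0.0364878
[[380.  210.4]
 [127.8 210.2]] [59 55]
o [ 0.4837 -0.1237  0.022 ] red dist 0.1
150 [81, 82, 82, 80, 82, 82, 83, 83, 84,
165 [83, 82, 82, 81, 83, 82, 82, 82, 81,
350 [138, 139, 140, 142, 141, 140, 139, 
365 [131, 130, 131, 131, 130, 130, 130, 
[83, 83, 81, 80, 77, 80, 86, 93, 96, 98, 112, 135, 151, 154, 153, 154, 156, 159, 159, 157, 155, 153]
[83, 83, 81, 78, 76, 78, 83, 89, 95, 97, 109, 135, 150, 153, 153, 154, 155, 158, 157, 156, 153, 153]
[137, 140, 139, 139, 126, 102, 90, 94, 97, 94, 123, 181, 224, 235, 234, 234, 233, 233, 234, 234, 235, 236]
[38, 32, 35, 47, 69, 88, 98, 99, 98, 95, 122, 179, 221, 234, 234, 233, 233, 232, 233, 235, 236, 236]
[23, 22, 22, 21, 22, 22, 25, 39, 60, 71, 69, 64, 49, 32, 24, 24, 23, 25, 24, 24, 25, 25]
[24, 23, 24, 23, 24, 24, 24, 36, 66, 93, 100, 99, 78, 42, 25, 22, 22, 22, 22, 23, 24, 24]
[34, 34, 34, 35, 34, 34, 33, 42, 82, 139, 164, 164, 131, 78, 44, 36, 36, 36, 36, 36, 37, 38]
[36, 36, 35, 36, 37, 36, 37, 51, 93, 136, 147, 140, 120, 79, 50, 42, 40, 41, 40, 38, 41, 41]
```

The front edge is at row 210.7 and the red lines at 210.5, so the fence is level. I'll release and rise straight up.

{"name": "jog_arm", "arguments": {"deltas": [[0,0,0,0,0,0,50],[0,0,0,0,0,0,50],[0,0,0,0,0,0,50],[0,0,-40,0,0,0,60],[0,0,-90,0,0,0,60]]}}

```text
t: 4.1
ee_pos: [0.5283, -0.1134, 0.1221]
tcp_rot: [0.419, -3.108, -0.001]
contact_force: [1.9, 0.2, -0.1]
opening: 0.705
```

{"name": "jog_arm", "arguments": {"deltas": [[0,0,-90,0,0,0,60],[0,0,-90,0,0,0,60]]}}

```text
t: 4.3
ee_pos: [0.5305, -0.1137, 0.2166]
tcp_rot: [-0.42, 3.11, -0.002]
contact_force: [1.3, 0.3, -0.7]
opening: 0.706
```

```bash
python3 - <<'E'
from h import *
s=bot.sense();im,d=bot.camera("wrist");cv2.imwrite("pics/w7.png",im)
print(s["t"],s["ee_pos"],s["opening"],s["contact_force"])
C=cam("wrist",s)
P=pix2plane(C,[(0,0)],.022)
print(rel(s,[.45,.22,.2]))
E
```

```text
4.3 [ 0.5304718  -0.11370078  0.21659909] 0.7062599190967649 [ 1.27833717  0.34727059 -0.67088999]
[[-10.88181873 343.12003963  16.0522808 ]]
```

View pics/w7.png

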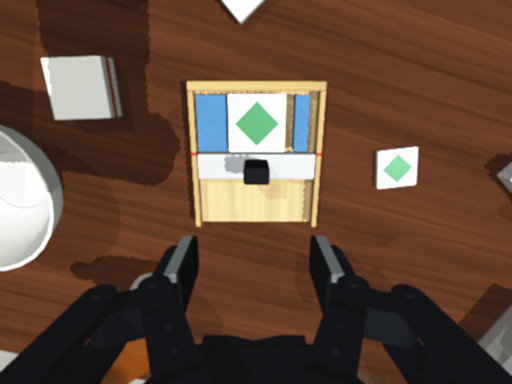

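The fence stayed level with the red marks (row 153). Now to the rack.

{"name": "jog_arm", "arguments": {"deltas": [[-11,343,0,0,0,0.69,60],[-11,343,0,0,0,0.69,60],[-11,343,0,0,0,0.69,60],[-11,343,0,0,0,0.69,60],[-11,343,0,0,0,0.69,60]]}}

```text
t: 4.85
ee_pos: [0.4793, 0.1005, 0.213]
tcp_rot: [0.61, 3.081, 0.0]
contact_force: [1.1, -0.0, -0.1]
opening: 0.704
```

```bash
python3 - <<'E'
from h import *
s=bot.sense();print(rel(s,[.45,.22,.2]), s["joints"])
M=Rn.from_rotvec(s["tcp_rot"]).as_matrix();print(np.degrees(np.arctan2(M[1,1],M[0,1])))
E
```

```text
[[72.59553337 99.34414808 13.02373525]] [ 5.27686073e-01  1.41784687e-01 -8.10683127e-02  3.08456875e-04
 -1.34737769e+00 -2.48930794e+00]
67.61126121894151
```

{"name": "jog_arm", "arguments": {"deltas": [[73,99,0,0,0,0.03,60],[73,99,0,0,0,0.03,60],[73,99,0,0,0,0.03,60],[73,99,0,0,0,0.03,60]]}}

```text
t: 5.25
ee_pos: [0.4487, 0.2209, 0.2126]
tcp_rot: [-0.642, -3.075, -0.0]
contact_force: [-0.8, -0.1, 0.9]
opening: 0.703
```

```bash
python3 - <<'E'
from h import *
import pickle
s=bot.sense();im,d=bot.camera("wrist");cv2.imwrite("pics/w8.png",im);pickle.dump(s,open("pics/w8.pkl","wb"))
print(s["t"],s["ee_pos"],s["joints"].round(2))
cv2.imwrite("pics/w8c.png",cv2.resize(im[80:260,130:370],(800,600),interpolation=cv2.INTER_CUBIC))
E
```

```text
5.25 [0.44867743 0.22088707 0.21262711] [ 0.77  0.16 -0.06 -0.   -1.35 -2.75]
```

View pics/w8.png

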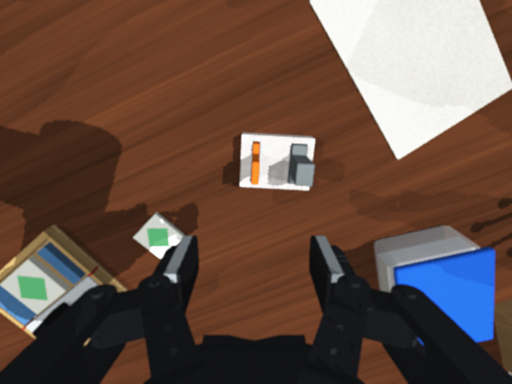

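View pics/w8c.png

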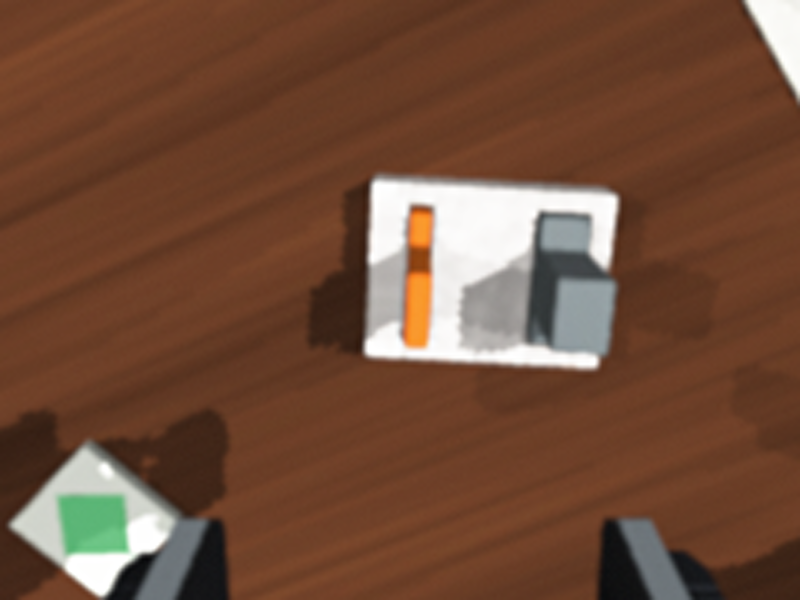

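The rack is at (240–315, 132–190). The orange spacer is on the left at about (255,163), with its stem top at rows 162–184, and the thick grey one is at (300,165). Now to measure them.

```bash
python3 - <<'E'
from h import *
import pickle
s=pickle.load(open("pics/w8.pkl","rb"));im=cv2.imread("pics/w8.png");C=cam("wrist",s)
roi=im[120:200,230:325];hsv=cv2.cvtColor(im,cv2.COLOR_BGR2HSV)
m=cv2.inRange(hsv,(0,0,120),(180,60,255));m[:120]=0;m[200:]=0;m[:,:230]=0;m[:,325:]=0
cn=np.vstack(cv2.findContours(m,cv2.RETR_EXTERNAL,cv2.CHAIN_APPROX_NONE)[0]);
W=pix2plane(C,cv2.convexHull(cn).reshape(-1,2),.022);rc=cv2.minAreaRect((W[:,:2]*1000).astype(np.float32));print("rack",rc)
o=cv2.inRange(hsv,(5,150,150),(18,255,255));k,l,st,c=cv2.connectedComponentsWithStats(o)
for i in range(1,k):
    if st[i,4]>15:print(st[i],c[i])
g=im[:,:,2]
print(im[140:190,255].tolist())
ys,xs=np.nonzero(o[120:200,230:270])
for r in (145,150,165,170,175,180):
    q=np.nonzero(o[r,230:270])[0]+230;print(r,q)
# stem top corners from crop
top=pix2plane(C,[(255,162),(254.8,184)],.074);print("stem top",top,np.linalg.norm(top[0]-top[1]))
bl=pix2plane(C,[(256.2,142),(256,154)],.028);print("blade near",bl)
M=Rn.from_rotvec(s["tcp_rot"]).as_matrix();print(M.round(3))
E
```

```text
rack ((455.6210021972656, 247.78488159179688), (88.13301849365234, 65.9179458618164), 63.436607360839844)
[253 143   6  12  71] [255.53521127 148.57746479]
[251 158   8  26 158] [254.80379747 171.61392405]
[[226, 233, 237], [138, 151, 176], [48, 82, 148], [23, 94, 200], [34, 131, 243], [44, 150, 250], [44, 152, 250], [44, 151, 250], [45, 152, 249], [46, 152, 250], [45, 152, 250], [45, 153, 251], [44, 146, 249], [34, 118, 231], [23, 84, 176], [20, 69, 145], [18, 67, 141], [17, 68, 141], [20, 69, 143], [19, 68, 142], [19, 69, 142], [23, 85, 178], [36, 123, 237], [43, 146, 249], [45, 152, 249], [46, 152, 249], [46, 152, 249], [46, 152, 249], [46, 152, 249], [46, 154, 249], [45, 153, 249], [46, 154, 249], [46, 153, 249], [46, 153, 249], [45, 152, 249], [46, 153, 249], [46, 152, 249], [46, 153, 249], [45, 152, 249], [46, 153, 249], [45, 152, 249], [43, 151, 249], [40, 150, 249], [65, 155, 248], [163, 199, 244], [245, 245, 249], [249, 249, 250], [186, 193, 204], [81, 96, 126], [37, 60, 105]]
145 [253 254 255 256 257 258]
150 [253 254 255 256 257 258]
165 [252 253 254 255 256 257 258]
170 [252 253 254 255 256 257 258]
175 [252 253 254 255 256 257]
180 [251 252 253 254 255 256 257]
stem top [[0.43420547 0.228655   0.074     ]
 [0.45511041 0.21938403 0.074     ]] 0.02286848304982753
blade near [[0.42325176 0.2350675  0.028     ]
 [0.43578432 0.22941179 0.028     ]]
[[-0.917  0.4   -0.   ]
 [ 0.4    0.917  0.   ]
 [ 0.     0.    -1.   ]]
```

```bash
python3 - <<'E'
from h import *
print(rel(bot.sense(),[.4443,.2247,.032]))
E
```

```text
[[  6.45597083   2.9253167  180.6794847 ]]
```

{"name": "jog_arm", "arguments": {"deltas": [[6,3,40,0,0,0.05,30],[6,3,80,0,0,0.05,30],[6,3,100,0,0,0.05,30],[6,3,100,0,0,0.05,30],[6,3,100,0,0,0.05,30]]}}

```text
t: 5.8
ee_pos: [0.446, 0.223, 0.1137]
tcp_rot: [0.725, 3.056, 0.0]
contact_force: [0.3, -0.1, 1.1]
opening: 0.352
```

```bash
python3 - <<'E'
from h import *
s=bot.sense();im,d=bot.camera("wrist");cv2.imwrite("pics/w9.png",im)
print(s["t"],s["ee_pos"],s["opening"]);print(rel(s,[.4443,.2247,.032]))
E
```

```text
5.8 [0.44595441 0.22299676 0.11371276] 0.35196839275242164
[[ 2.32661837  0.75795992 81.71062022]]
```

View pics/w9.png

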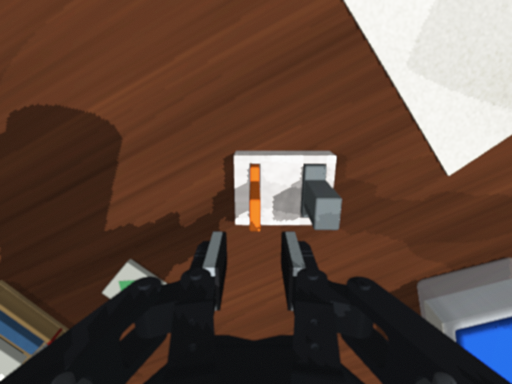

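The rack is now square in the view. The spacer is at (255,195) and midway between the fingers (column 254). Descending.

{"name": "jog_arm", "arguments": {"deltas": [[2,1,40,0,0,0,30],[2,1,70,0,0,0,30],[2,1,82,0,0,0,30],[2,1,82,0,0,0,30],[2,1,82,0,0,0,30]]}}

```text
t: 6.35
ee_pos: [0.445, 0.2262, 0.0325]
tcp_rot: [0.723, 3.055, 0.003]
contact_force: [0.1, -0.2, 0.7]
opening: 0.351
```

```bash
python3 - <<'E'
from h import *
s=bot.sense();im,d=bot.camera("wrist");cv2.imwrite("pics/w10.png",im)
print(s["t"],s["ee_pos"],s["opening"],s["contact_force"]);print(rel(s,[.4443,.2247,.032]))
E
```

```text
6.35 [0.44503324 0.22617736 0.03252481] 0.35061601032215306 [ 0.07424904 -0.15728611  0.74861211]
[[-0.00592765 -1.65063588  0.52058934]]
```

View pics/w10.png

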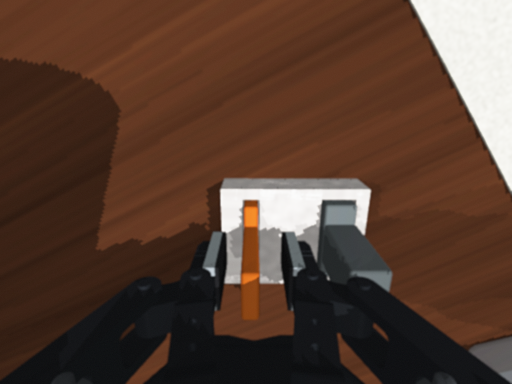

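The spacer is 1–1.6 mm left of the finger centre. I'll shift and close.

{"name": "jog_arm", "arguments": {"deltas": [[0,-1.5,0,0,0,0,30],[0,-1.5,0,0,0,0,20],[0,-1.5,0,0,0,0,4],[0,-1.5,0,0,0,0,4],[0,-1.5,0,0,0,0,4]]}}

```text
t: 6.9
ee_pos: [0.4435, 0.2244, 0.0314]
tcp_rot: [0.723, 3.056, 0.001]
contact_force: [-0.5, 0.2, 5.9]
opening: 0.088
```

{"name": "jog_arm", "arguments": {"deltas": [[0,0,0,0,0,0,4],[0,0,0,0,0,0,4]]}}

```text
t: 7.1
ee_pos: [0.4434, 0.2243, 0.0314]
tcp_rot: [0.723, 3.057, 0.001]
contact_force: [-0.9, -0.2, 5.2]
opening: 0.089
```

{"name": "jog_arm", "arguments": {"deltas": [[0,0,-25,0,0,0,4],[0,0,-60,0,0,0,4],[0,0,-90,0,0,0,4],[0,0,-110,0,0,0,4],[0,0,-110,0,0,0,4]]}}

```text
t: 7.6
ee_pos: [0.4446, 0.2252, 0.1437]
tcp_rot: [0.722, 3.054, 0.007]
contact_force: [0.6, 0.2, 1.1]
opening: 0.083
```

```bash
python3 - <<'E'
from h import *
s=bot.sense();im,d=bot.camera("wrist");cv2.imwrite("pics/w11.png",im)
print(s["t"],s["ee_pos"],s["opening"],s["contact_force"],s["joints"].round(2))
o=np.array([.4837,-.1238,0]);th=np.radians(15.35);X=np.array([np.cos(th),np.sin(th),0]);Y=np.array([-X[1],X[0],0])
print(rel(s,o+.038*Y-.001*X+[0,0,.13]))
M=Rn.from_rotvec(s["tcp_rot"]).as_matrix();print(np.degrees(np.arctan2(M[1,1],M[0,1])))
E
```

```text
7.6 [0.44458987 0.22518223 0.14374413] 0.08295771171335053 [0.60604466 0.23504263 1.07324266] [ 0.78  0.2  -0.2   0.   -1.17 -2.82]
[[-165.10392619 -266.97430201   12.78747356]]
63.38876129409004
```

View pics/w11.png

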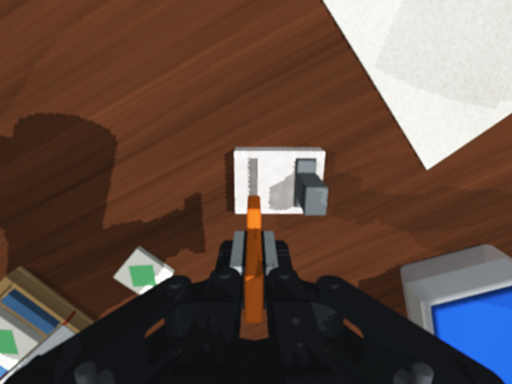

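The spacer is held and the grey one stays. Moving above the jig gap.

{"name": "jog_arm", "arguments": {"deltas": [[-165,-267,0,0,0,-0.732,4],[-165,-267,0,0,0,-0.732,4],[-165,-267,0,0,0,-0.732,4],[-165,-267,0,0,0,-0.732,4],[-165,-267,0,0,0,-0.732,4]]}}

```text
t: 8.15
ee_pos: [0.4625, 0.0021, 0.1395]
tcp_rot: [0.319, -3.123, 0.0]
contact_force: [0.9, 0.8, -1.2]
opening: 0.086
```

```bash
cat > tgt.py <<'E'
from h import *
import sys
s=bot.sense();o=np.array([.4837,-.1238,0]);th=np.radians(15.35);X=np.array([np.cos(th),np.sin(th),0]);Y=np.array([-X[1],X[0],0])
a=[float(v)/1000 for v in sys.argv[1:4]]
M=Rn.from_rotvec(s["tcp_rot"]).as_matrix()
print("rel",rel(s,o+a[0]*X+a[1]*Y+[0,0,a[2]]).round(2),"turn",-(np.radians(105.35)-np.arctan2(M[1,1],M[0,1])),"tilt",M[2].round(4),"jig pos",((s["ee_pos"]-o)@np.c_[X,Y,[0,0,1]]*1000).round(2),s["contact_force"].round(1),s["opening"],s["t"])
E
python3 tgt.py -1 38 130
```

```text
rel [[  8.14 -89.75   9.47]] turn -0.06431811373684804 tilt [ 2.4e-03  2.0e-04 -1.0e+00] jig pos [ 12.91 127.04 139.47] [ 0.9  0.8 -1.2] 0.08568737792675243 8.15
```

{"name": "jog_arm", "arguments": {"deltas": [[8,-90,5,0,0,-0.064,4],[8,-90,10,0,0,-0.064,4],[8,-90,10,0,0,-0.064,4],[8,-90,10,0,0,-0.064,4],[8,-90,10,0,0,-0.064,4]]}}

```text
t: 8.65
ee_pos: [0.4731, -0.0853, 0.1302]
tcp_rot: [0.411, -3.113, -0.0]
contact_force: [0.3, 0.6, -0.0]
opening: 0.084
```

```bash
python3 tgt.py -1 38 75; python3 - <<'E'
from h import *
im,d=bot.camera("wrist");cv2.imwrite("pics/w12.png",im)
E
```

```text
rel [[ 0.86 -1.96 55.17]] turn -0.005313846150155177 tilt [ 1.2e-03  5.0e-04 -1.0e+00] jig pos [-6.0000e-02  3.9930e+01  1.3017e+02] [ 0.3  0.6 -0. ] 0.08395798894002528 8.65
```

View pics/w12.png

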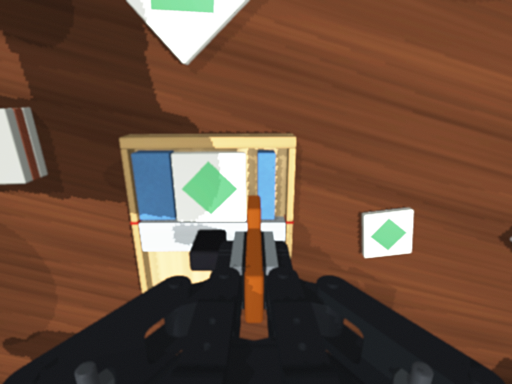

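{"name": "jog_arm", "arguments": {"deltas": [[1,-2,40,0,0,-0.005,4],[1,-2,65,0,0,-0.005,4],[1,-2,65,0,0,-0.005,4],[1,-2,65,0,0,-0.005,4]]}}

```text
t: 9.1
ee_pos: [0.4734, -0.0874, 0.0665]
tcp_rot: [-0.422, 3.113, -0.001]
contact_force: [0.6, 1.1, 0.3]
opening: 0.083
```

```bash
python3 tgt.py -1 38 33; python3 - <<'E'
from h import *
im,d=bot.camera("wrist");cv2.imwrite("pics/w13.png",im)
cv2.imwrite("pics/w13c.png",cv2.resize(im[90:290,130:397],(800,600),interpolation=cv2.INTER_CUBIC))
E
```

```text
rel [[ 0.73  0.25 33.53]] turn 0.0012748160704270095 tilt [ 0.e+00 -6.e-04 -1.e+00] jig pos [-0.27 37.77 66.53] [0.6 1.1 0.3] 0.08297871009869758 9.1
```

View pics/w13c.png

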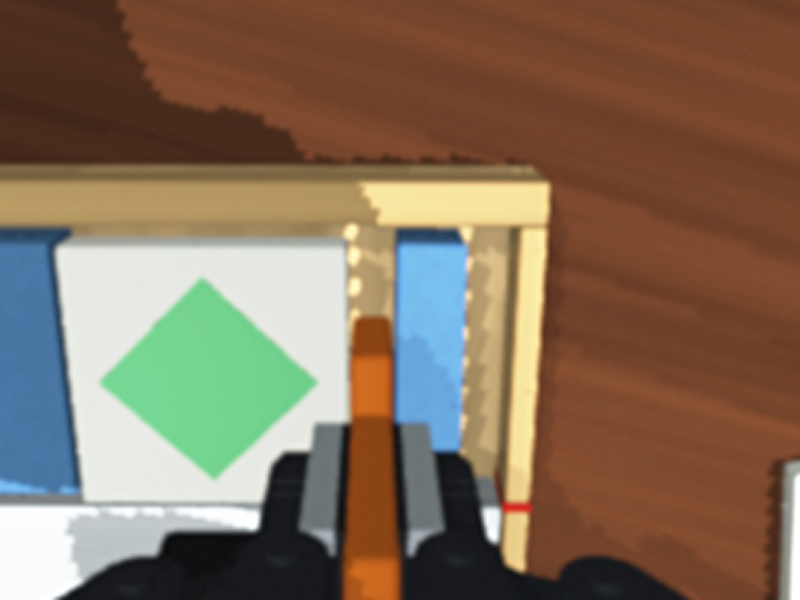

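The gap spans crop columns 347–396 (centre 371.5, about 10.9 mm) and the blade 354–391 (centre 372.5), so they are aligned. Lowering now.

{"name": "jog_arm", "arguments": {"deltas": [[0.5,0,8,0,0,0,4],[0.5,0,15,0,0,0,4],[0.5,0,22,0,0,0,4],[0.5,0,26,0,0,0,4]]}}

```text
t: 9.55
ee_pos: [0.4721, -0.0883, 0.0391]
tcp_rot: [0.418, -3.113, -0.0]
contact_force: [-1.0, 0.3, -0.4]
opening: 0.087
```

```bash
python3 tgt.py -1 38 32.4
```

```text
rel [[-0.77  0.69  6.7 ]] turn -0.0008589148775639543 tilt [ 8.e-04  2.e-04 -1.e+00] jig pos [-1.77 37.3  39.1 ] [-1.   0.3 -0.4] 0.08650064204908758 9.55
```

{"name": "jog_arm", "arguments": {"deltas": [[0,0,3,0,0,0,4],[0,0,6,0,0,0,4],[0,0,6.5,0,0,0,4],[0,0,6.5,0,0,0,4]]}}

```text
t: 9.95
ee_pos: [0.4726, -0.0883, 0.0333]
tcp_rot: [0.418, -3.114, 0.0]
contact_force: [-0.8, 0.1, -0.6]
opening: 0.085
```

```bash
python3 tgt.py -1 38 32.4; python3 - <<'E'
from h import *
im,d=bot.camera("wrist");cv2.imwrite("pics/w14.png",im)
cv2.imwrite("pics/w14c.png",cv2.resize(im[90:290,130:397],(800,600),interpolation=cv2.INTER_CUBIC))
E
```

```text
rel [[-0.35  0.8   0.94]] turn -0.0007074604312158339 tilt [ 0.e+00 -1.e-04 -1.e+00] jig pos [-1.35 37.2  33.34] [-0.8  0.1 -0.6] 0.08493221313584236 9.95
```

View pics/w14c.png

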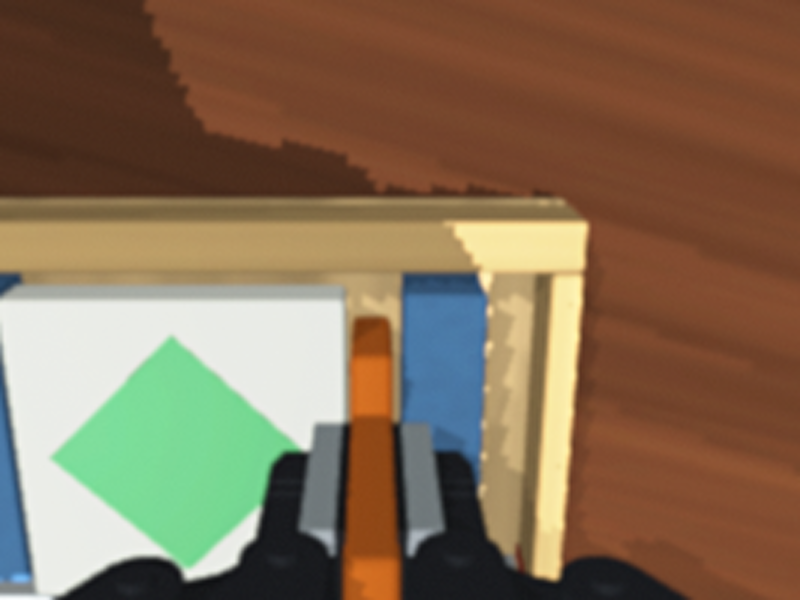

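The blade is in the gap, clear of both sides, with no contact force yet. I'll lower to the base plate.

{"name": "jog_arm", "arguments": {"deltas": [[0,0,1,0,0,0,4],[0,0,1,0,0,0,4],[0,0,1,0,0,0,4]]}}

```text
t: 10.3
ee_pos: [0.4727, -0.0882, 0.0324]
tcp_rot: [-0.418, 3.113, -0.0]
contact_force: [0.6, 0.0, -0.6]
opening: 0.085
```

```bash
python3 tgt.py -1 38 32.4
```

```text
rel [[-0.21  0.78  0.05]] turn -0.00067734647234996 tilt [-4.e-04 -1.e-04 -1.e+00] jig pos [-1.21 37.22 32.45] [ 0.6  0.  -0.6] 0.08450440211010306 10.3
```

{"name": "jog_arm", "arguments": {"deltas": [[0,0,1,0,0,0,4],[0,0,1,0,0,0,4],[0,0,1,0,0,0,4]]}}

```text
t: 10.6
ee_pos: [0.4727, -0.0883, 0.0324]
tcp_rot: [-0.419, 3.113, -0.001]
contact_force: [-3.2, 1.1, 9.3]
opening: 0.083
```

```bash
python3 tgt.py -1 38 32.4
```

```text
rel [[-0.16  0.86  0.02]] turn -0.0002752146577040815 tilt [-7.e-04 -5.e-04 -1.e+00] jig pos [-1.16 37.14 32.42] [-3.2  1.1  9.3] 0.08346595159556855 10.6
```

Contact force of 9 N at TCP z 32.4 mm, exactly as expected for the foot on the base plate. Releasing.

{"name": "jog_arm", "arguments": {"deltas": [[0,0,-1,0,0,0,12],[0,0,-1,0,0,0,20],[0,0,-1,0,0,0,26],[0,0,-1,0,0,0,26],[0,0,-8,0,0,0,26]]}}

```text
t: 11.1
ee_pos: [0.4716, -0.0883, 0.0387]
tcp_rot: [0.418, -3.111, -0.0]
contact_force: [-0.4, -0.2, -0.5]
opening: 0.306
```

{"name": "jog_arm", "arguments": {"deltas": [[0,0,-40,0,0,0,26],[0,0,-85,0,0,0,26],[0,0,-110,0,0,0,26],[0,0,-110,0,0,0,26]]}}

```text
t: 11.5
ee_pos: [0.4752, -0.0884, 0.1541]
tcp_rot: [-0.418, 3.105, -0.002]
contact_force: [0.6, 0.1, -0.6]
opening: 0.303
```

```bash
python3 tgt.py -1 0 90; python3 - <<'E'
from h import *
im,d=bot.camera("wrist");cv2.imwrite("pics/w15.png",im)
cv2.imwrite("pics/w15c.png",cv2.resize(im[90:290,130:397],(800,600),interpolation=cv2.INTER_CUBIC))
E
```

```text
rel [[  2.72 -36.22  64.17]] turn -0.00017214082429095612 tilt [-0.0086 -0.0026 -1.    ] jig pos [  1.17  36.38 154.1 ] [ 0.6  0.1 -0.6] 0.30348585985998844 11.5
```

View pics/w15c.png

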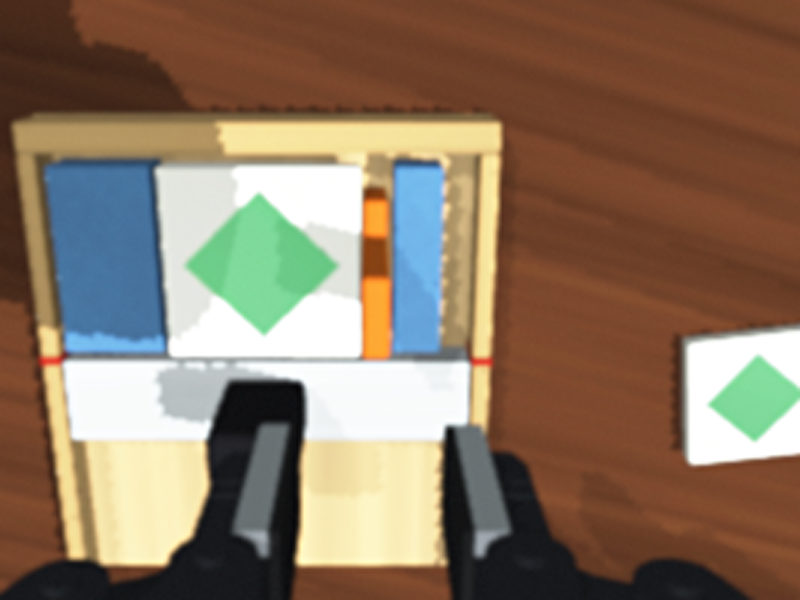

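The spacer stands in the gap (crop 362–390), and the tile, fence and red lines are unchanged. Now I'll shut the fingers and go above the tile centre.

{"name": "jog_arm", "arguments": {"deltas": [[1,-36,0,0,0,0,0],[1,-36,10,0,0,0,0],[1,-36,40,0,0,0,0],[1,-36,70,0,0,0,0],[1,-36,95,0,0,0,0]]}}

```text
t: 12.05
ee_pos: [0.4793, -0.123, 0.0517]
tcp_rot: [0.417, -3.111, -0.001]
contact_force: [-0.2, 0.4, 0.2]
opening: 0.0
```

```bash
python3 tgt.py -1 0.7 27; python3 - <<'E'
from h import *
im,d=bot.camera("wrist");cv2.imwrite("pics/w16.png",im)
E
```

```text
rel [[-3.09 -1.23 24.64]] turn -0.0016262798554207425 tilt [ 0.0031  0.0013 -1.    ] jig pos [-4.01  1.9  51.65] [-0.2  0.4  0.2] 0.000382570841924604 12.05
```

View pics/w16.png

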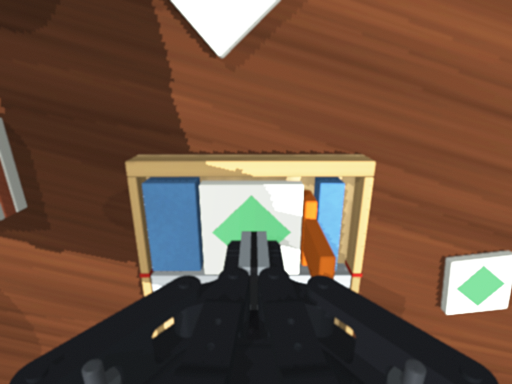

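The shut fingers are above the diamond (253,235), clear of the spacer at (318,245). Lowering towards contact.

{"name": "jog_arm", "arguments": {"deltas": [[-1,-1,10,0,0,0,0],[-1,-1,18,0,0,0,0],[-1,-1,18,0,0,0,0],[-1,-1,18,0,0,0,0]]}}

```text
t: 12.5
ee_pos: [0.4828, -0.1239, 0.037]
tcp_rot: [-0.419, 3.112, -0.0]
contact_force: [1.0, 0.3, -0.5]
opening: -0.005
```

```bash
python3 tgt.py -1 0.7 22
```

```text
rel [[ 0.12  0.6  14.98]] turn -0.0005133520104869671 tilt [-1.e-03 -4.e-04 -1.e+00] jig pos [-0.9   0.11 36.98] [ 1.   0.3 -0.5] -0.005288141711157372 12.5
```

{"name": "jog_arm", "arguments": {"deltas": [[0,0.3,5,0,0,0,0],[0,0.3,9,0,0,0,0],[0,0.3,11,0,0,0,0],[0,0.3,12,0,0,0,0],[0,0.3,12,0,0,0,0]]}}

```text
t: 13.0
ee_pos: [0.4825, -0.1236, 0.0248]
tcp_rot: [-0.419, 3.113, -0.0]
contact_force: [-1.9, 1.8, 6.2]
opening: -0.005
```

```bash
python3 tgt.py -1 0.7 22
```

```text
rel [[-0.1   0.19  2.8 ]] turn -0.000527975211362941 tilt [-6.e-04 -2.e-04 -1.e+00] jig pos [-1.1   0.51 24.8 ] [-1.9  1.8  6.2] -0.0046153202276316635 13.0
```

{"name": "jog_arm", "arguments": {"deltas": [[0,0,1.5,0,0,0,0],[0,0,3,0,0,0,0],[0,0,3.5,0,0,0,0],[0,0,3.5,0,0,0,0],[0,0,3.5,0,0,0,0]]}}

```text
t: 13.5
ee_pos: [0.4825, -0.1236, 0.022]
tcp_rot: [-0.419, 3.113, -0.001]
contact_force: [-3.6, 2.7, 10.5]
opening: -0.003
```

```bash
python3 tgt.py -1 0.7 22
```

```text
rel [[-0.09  0.21  0.04]] turn -0.00019319184736610318 tilt [-9.e-04 -5.e-04 -1.e+00] jig pos [-1.09  0.49 22.04] [-3.6  2.7 10.5] -0.002889797782405885 13.5
```

{"name": "jog_arm", "arguments": {"deltas": [[0,0,0.7,0,0,0,0],[0,0,0.7,0,0,0,0],[0,0,0.7,0,0,0,0]]}}

```text
t: 13.8
ee_pos: [0.4826, -0.1236, 0.022]
tcp_rot: [-0.419, 3.112, -0.001]
contact_force: [-5.3, 4.3, 16.5]
opening: -0.005
```

```bash
python3 tgt.py -1 0.7 22
```

```text
rel [[-0.02  0.24  0.01]] turn 4.48510543535896e-05 tilt [-1.2e-03 -7.0e-04 -1.0e+00] jig pos [-1.02  0.46 22.01] [-5.3  4.3 16.5] -0.004685112700634174 13.8
```

It stalls at z 22.0 mm with 16.5 N, which is the hard stop. Final look.

```bash
python3 - <<'E'
from h import *
im,d=bot.camera("wrist");t,_=bot.camera("top");sc,_=bot.camera("scene")
o=np.zeros((600,800,3),np.uint8)
o[:,:]=0
o[:340,:453]=cv2.resize(im,(453,340));o[:340,455:795]=cv2.resize(t[135:235,235:335],(340,340),interpolation=cv2.INTER_CUBIC)
o[345:595,:357]=cv2.resize(sc[190:260,190:290],(357,250),interpolation=cv2.INTER_CUBIC)
o[345:595,360:693]=cv2.resize(t,(333,250))
cv2.imwrite("pics/fin.png",o);s=bot.sense();print(s["contact_force"],s["ee_pos"],s["t"])
E
```

```text
[-5.79606058  3.5687822  15.91244599] [ 0.48257425 -0.12363818  0.02199074] 13.95
```

View pics/fin.png

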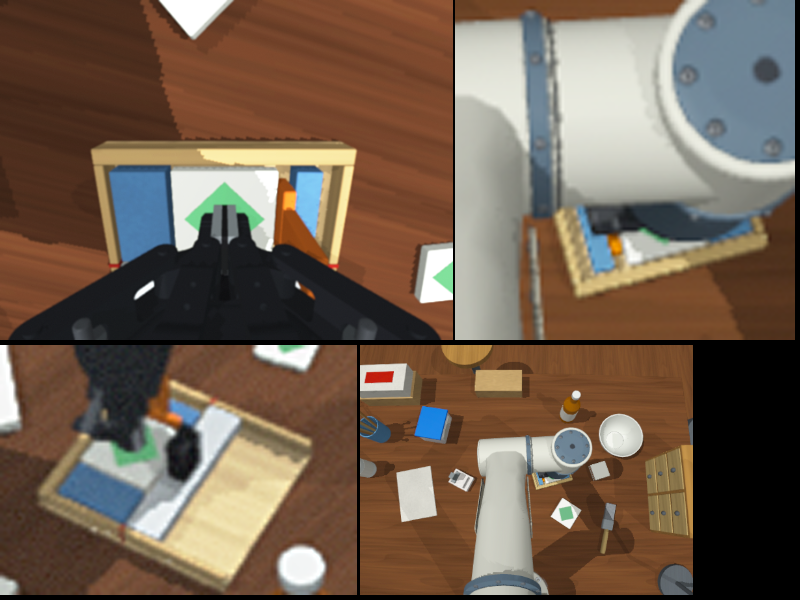

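```bash
python3 -c "
from cell import bot
print(bot.finish_job())"
```

```text
the job is handed in; nothing more can be done
None
```

The job is handed in at about 14 s of the 61 s, with the arm still holding the white tile down. No verdict came back.

- **Fence:** I slid it about 29 mm by its grip. In the wrist view its front edge came level with the red lines (row 210.7 against 210.5, about 0.2 mm). It stayed there after release.
- **Spacer:** I moved the orange spacer from the rack into the gap of about 11 mm beside the slim border tile. It met the base plate with 9 N at the expected height. After I let go it was standing clear in the gap.
- **Tile:** I pressed its middle with shut fingers. The fingertips stopped at z = 22.0 mm, which is flush, and stayed there as the push rose from 10.5 N to 16 N, so the tile is on its hard stop.
- **Last pictures:** The spacer and fence were in place and I saw nothing else disturbed, though the arm hid much of the jig from above. A sideways force of about 6.8 N goes with the press; I took it as friction but did not test it. I found no check that failed or disagreed.

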